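Touch-test the finish on two carved bosses

ROBOT

A 7-joint arm with a two-finger parallel gripper is mounted at the origin on the work surface. World frame = base frame: x ahead of the robot, y to its left, z up, the work surface at z = 0. Lengths are in m, angles in rad, forces in N, time in s.
With the tool pointing down it reaches from about 0.425 to 0.925 m from the base axis. Payload 6.8 kg.
Tool frame: the origin (TCP) lies on the front face of the gripper's body, between the roots of the fingers; the fingertips stand 73 mm ahead of it and the grasp point (between the pads) lies 54 mm ahead of it (env.nose_length is the distance from the TCP to the fingertips, in m); z points along the fingers, y is the direction in which the jaws open and shut (so a half turn about z gives the same grasp; the last joint's range is limited). The gripper opens to 85 mm and grips with 20 to 120 N. Pads are 22 mm wide; open, the fingers measure 114 mm over their backs; the gripper's body (76 mm by 85 mm) begins 54 mm behind the grasp point. The pads swing forward as they close: fully open they stand 13 mm farther back than shut.
Start: joints at [0.996, 0.477, 0.022, 1.555, -0.011, 1.109, -0.083], TCP at [0.304, -0.603, 0.304] pointing down, gripper open.
Joint ranges: [-2.96, 2.96], [-0.34, 2.1], [-1.41, 1.46], [0.24, 2.44], [-1.37, 4.51], [0.17, 1.92], [-2.96, 2.96]. Speed limits (rad/s): [2.39, 2.39, 3.14, 3.14, 3.14, 3.14, 3.14].

INTERFACE

Orientations are given as a unit quaternion [w, x, y, z].
In Python, from cell import env, kin, camera, calibration, job gives the robot as it stands. The module is installed in compiled form; this text tells all that it offers. Calls block until the motion is done:
- env.reach(position, orientation): joint-space move of the TCP to a pose.
- env.movel(position, velocity=0.15, rot=None, stop_force=None): straight line of the TCP; rot=None keeps the orientation; velocity is the mean speed in m/s. With stop_force (N) it stops when the force on the tool has changed by that much, and returns True; else False.
- env.goto_joints(angles): joint-space move.
- env.grip(opening, f_grip=None): finger opening in m; f_grip is the grip in N (None keeps the last); returns when the fingers have stopped.
- env.dwell(seconds).
- kin.inverse_kinematics(position, orientation): joint angles nearest the present ones, or None.
- env.get_state(): the state.
- camera(name): name is "side" or "top"; returns (picture, depth): 420x560x3 uint8, blue, green, red; 420x560 float32, m along the optical axis (not along the pixel's ray), 0 where there is no reading.
- calibration(name): a dict with "fx", "fy", "cx", "cy" (pixels), "rvec" (rotation vector, rad) and "tvec" (3), from world to camera coordinates, as OpenCV has them. Camera axes: x right, y down, z forward; pixel columns grow to the right and rows downward; lengths in m; the calibration is good to about 2 mm. A picture is of the moment at which its call begins. calibration takes no time and is no camera call.
A pose or a line that the arm cannot do raises env.PlanningError and nothing moves.
- job.job_done(): hands the job in, once; it reports no verdict.
The state is a dict: "time": time; "qpos": joint angles; "joint_velocities": joint speeds; "joint_torque": joint torques, N m; "tcp_pos": TCP position; "orientation": TCP orientation; "force": force on the tool from outside, world axes, zero at the start; "torque": the same for the moment, N m; "opening": finger opening in m.
Only numpy, scipy, OpenCV 4.12 (cv2) and the standard library are available. Lean on these libraries where they do the work, as an engineer would, in place of code of your own. Each camera call takes 0.05 s, during which the arm holds its last target.

TASK

The carved bosses on the finishing board have been oiled: test whether two of them are touch-dry. With the fingertips, touch the top of the stepped square boss lightly so that it just gives on its spring stud, rest there for about a second and let it come up again, then do the same to the smaller of the two plain round domes, and withdraw clear of everything. Do not press hard, grip or pick up anything, do not touch the other three bosses, which are still wet, and leave the tools, tin and everything else where they are.

Things in the scene. Friction and masses are not known exactly. Their poses are not given: they have to be found in the camera images.
- board: Plywood finishing board lying on the bench, 250 mm (its x) by 400 mm (its y), 24 mm thick, fixed. Five carved bosses of the same brown wood stand on it on spring studs, about 120 to 130 mm apart in two rows of three places; the sixth place holds a tin, and a dowel and a cork block stand between the rows. Origin: centre of its underside; z up.
- square_top (a point): Centre of the top of the stepped square boss: three square tiers 50, 38 and 26 mm wide, the only square one, with a flat 26 mm top, 26 mm high (it moves with the boss); at rest 64 mm above the bench.
- square (a joint): The stepped square boss. It rides on a spring stud: pushed down it sinks straight, with about 1.2 N at first contact and 0.8 N more per mm, to a stop at 10 mm (about 9 N), and comes back up when released. Joint value: depth pushed down in m, 0 at rest.
- smalldome_top (a point): Centre of the top of the small dome boss: plain round, 36 mm across, 26 mm high, flattened to 12 mm across at the top; the smaller of the two plain round domes (it moves with the boss); at rest 64 mm above the bench.
- smalldome (a joint): The small dome boss. It rides on a spring stud: pushed down it sinks straight, with about 1.2 N at first contact and 0.8 N more per mm, to a stop at 10 mm (about 9 N), and comes back up when released. Joint value: depth pushed down in m, 0 at rest.
- square_stand: Steel stud with a washer foot (26 mm wide, 3 mm high) standing on the board and carrying the stepped square boss: three square tiers 50, 38 and 26 mm wide, the only square one, with a flat 26 mm top, 26 mm high. Origin: centre of the foot on the board's upper face (24 mm above the bench); z up. The boss's underside is 14 mm and its top 40 mm above this origin. Axes x and y are the boss's own.
- smalldome_stand: Steel stud with a washer foot (26 mm wide, 3 mm high) standing on the board and carrying the small dome boss: plain round, 36 mm across, 26 mm high, flattened to 12 mm across at the top; the smaller of the two plain round domes. Origin: centre of the foot on the board's upper face (24 mm above the bench); z up. The boss's underside is 14 mm and its top 40 mm above this origin. Axes x and y are the boss's own.
- bigdome_stand: Steel stud with a washer foot (26 mm wide, 3 mm high) standing on the board and carrying the large dome boss: plain round, 64 mm across, 26 mm high. Origin: centre of the foot on the board's upper face (24 mm above the bench); z up. The boss's underside is 14 mm and its top 40 mm above this origin. Axes x and y are the boss's own. To be left alone.
- ringdisc_stand: Steel stud with a washer foot (26 mm wide, 3 mm high) standing on the board and carrying the ringed disc boss: round, 48 mm across, 18 mm high with a raised ring and a 17 mm round stub at its centre rising to 26 mm. Origin: centre of the foot on the board's upper face (24 mm above the bench); z up. The boss's underside is 14 mm and its top 40 mm above this origin. Axes x and y are the boss's own. To be left alone.
- leaf_stand: Steel stud with a washer foot (26 mm wide, 3 mm high) standing on the board and carrying the long leaf boss: 62 mm long (its x) by 26 mm wide with rounded ends and a ridge along the top, 26 mm high. Origin: centre of the foot on the board's upper face (24 mm above the bench); z up. The boss's underside is 14 mm and its top 40 mm above this origin. Axes x and y are the boss's own. To be left alone.
- tin: Bare metal tin, 42 mm across, 34 mm high, loose on the board in one of the six places. Origin: centre of its underside. Bystander, to be left alone.
- dowel: Upright pale wood dowel, 22 mm across, 45 mm high, loose on the board between the rows. Origin: centre of its underside. Bystander, to be left alone.
- sander: Cork sanding block 32 x 50 mm, 24 mm high, loose on the board between the rows. Origin: centre of its underside. Bystander, to be left alone.
- gouge1: Carving gouge with a wooden handle, about 245 mm long and 27 mm thick, lying on the bench at the right (-y) of the board; origin: under the joint of handle and blade, x toward the blade. Bystander, to be left alone.
- gouge2: Carving gouge with a wooden handle, about 215 mm long and 27 mm thick, lying on the bench at the left (+y) of the board; origin: under the joint of handle and blade, x toward the blade. Bystander, to be left alone.
- mallet: Round wooden carving mallet standing on its head, 86 mm across, 215 mm high, on the bench at the right. Origin: centre of its underside. Bystander, to be left alone.
- jar: Amber glass jar, 66 mm across, 85 mm high, on the bench at the left. Origin: centre of its underside. Bystander, to be left alone.
- brush: Brush lying on the bench at the left of the board, its bristles toward +x. Origin: under its middle. Bystander, to be left alone.

How it is judged:
By the outcome, as a careful person would: the job done as asked, in the order asked, and still so for the second after the job is handed in, with the robot touching nothing.
It also fails if it takes over 40 s, if anything falls off the work surface, if the arm or the gripper's body presses on something with over 40 N, if the wrist force passes 120 N, or if a joint passes its speed limit or range.

## Working session

There is one attempt and no reset: what is moved stays moved. The work goes in short steps, each a Python script; the robot and the scene stay as the last script left them, time stands still between calls to the robot, and variables do not carry over. Pictures are saved under pics/ and viewed, and the job is handed in when it is done.

```bash
mkdir -p pics; python3 - <<'E'
from cell import env,camera,calibration
import cv2,numpy as np
for n in("top","side"):
    p,d=camera(n); cv2.imwrite(f"pics/{n}0.png",p); np.savez(f"{n}0.npz",p=p,d=d); c=calibration(n); print(n,c)
s=env.get_state();print(s["time"],s["tcp_pos"],s["orientation"],s["force"],s["opening"],env.nose_length)
E
```

```text
top {'fx': 490.85872328631797, 'fy': 490.85872328631797, 'cx': 288.19551984039197, 'cy': 210.81228556503473, 'rvec': array([ 2.14740113, -2.20329715,  0.13572297]), 'tvec': array([-0.00297299,  0.54944671,  1.35725129])}
side {'fx': 541.5185583728074, 'fy': 541.5185583728074, 'cx': 272.6529155371953, 'cy': 209.08858450778786, 'rvec': array([ 0.62996282, -2.66666732,  1.1486364 ]), 'tvec': array([0.45558036, 0.20440735, 1.26754959])}
0.1 [ 0.3036187  -0.60241193  0.30302019] [-7.77142316e-04  9.72876780e-01  2.31322520e-01 -2.42167750e-04] [ 0.54602896 -0.42155656 -0.61288339] 0.08566162870618907 0.0726
```

View pics/top0.png

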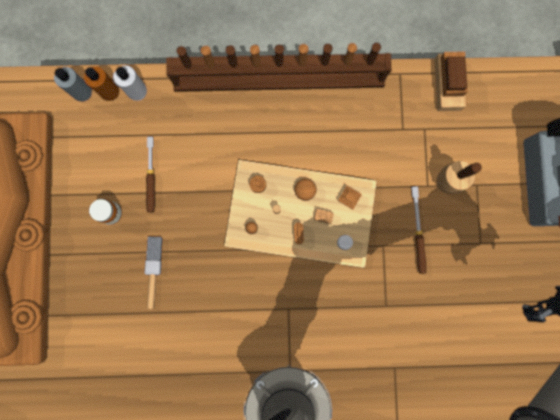

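View pics/side0.png

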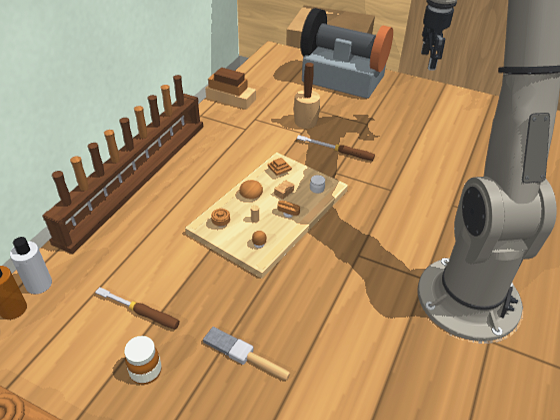

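The square boss is at about (349,197) in the top view and (279,166) in the side view. The small dome is at about (252,227) and (259,237). I'll enlarge both.

```bash
python3 - <<'E'
import cv2,numpy as np
t=cv2.imread("pics/top0.png");s=cv2.imread("pics/side0.png")
def z(im,cx,cy,w=40,k=9):
    c=im[cy-w//2:cy+w//2,cx-w//2:cx+w//2]; return cv2.resize(c,None,fx=k,fy=k,interpolation=cv2.INTER_NEAREST)
# tiles 40px -> 290
T=lambda im,x,y:cv2.resize(im[y-20:y+20,x-20:x+20],(290,290),interpolation=cv2.INTER_CUBIC)
a=np.hstack([T(t,349,197),T(t,252,227)]);b=np.hstack([T(s,279,166),T(s,259,237)])
cv2.imwrite("pics/crop0.png",np.vstack([a,b]))
E
cat > h.py <<'E'
import numpy as np,cv2
from cell import env,kin,camera,calibration,job
def ray(n,u,v):
    c=calibration(n);R=cv2.Rodrigues(c["rvec"])[0];t=c["tvec"]
    d=R.T@np.array([(u-c["cx"])/c["fx"],(v-c["cy"])/c["fy"],1]);return -R.T@t,d
def atz(n,u,v,z):
    o,d=ray(n,u,v);return o+d*(z-o[2])/d[2]
def dep(n,u,v,D):
    o,d=ray(n,u,v);return o+d*D
def proj(n,P):
    c=calibration(n);K=np.array([[c["fx"],0,c["cx"]],[0,c["fy"],c["cy"]],[0,0,1.]])
    return cv2.projectPoints(np.array(P,float).reshape(-1,3),c["rvec"],c["tvec"],K,None)[0].reshape(-1,2)
E
```

```text
(no output)
```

View pics/crop0.png

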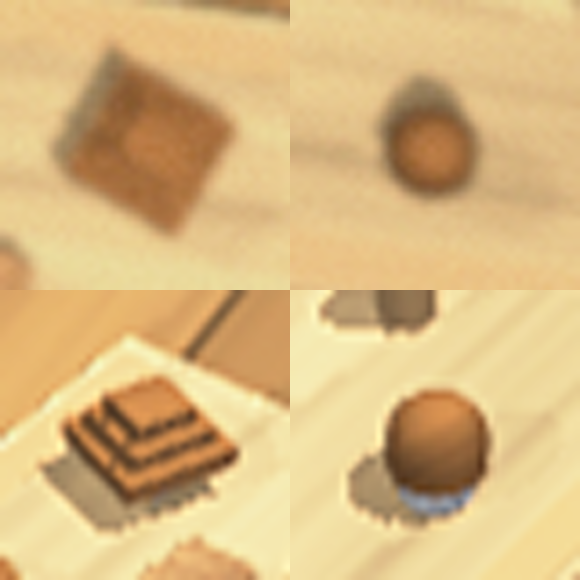

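```bash
python3 - <<'E'
from h import *
np.set_printoptions(precision=4,suppress=True)
print("sq",atz("top",349.9,195.5,.064),atz("side",279.2,161.6,.064))
print("sd",atz("top",251,227.2,.06))
for n in("top","side"):
    z=np.load(n+"0.npz");d=z["d"]
    for nm,(u,v) in {"sq":((350,279)[n=="side"],(196,162)[n=="side"]),"sd":((251,259)[n=="side"],(227,234)[n=="side"])}.items():
        P=[]
        for i in range(v-14,v+15):
            for j in range(u-14,u+15):
                if d[i,j]>0:P.append(dep(n,j,i,d[i,j]))
        P=np.array(P);
        for lo in(.034,.05,.058,.061):
            Q=P[(P[:,2]>lo)&(P[:,2]<.075)]
            if len(Q): print(n,nm,lo,len(Q),Q.mean(0),(Q.max(0)+Q.min(0))/2,np.ptp(Q,0))
q=np.load("top0.npz")["d"]
for u,v,l in[(257,183,"ring"),(305,189,"big"),(298,231,"leaf"),(345,242,"tin"),(322,215,"cork"),(276,208,"dowel"),(238,160,"bc"),(376,180,"bc"),(363,266,"bc"),(226,248,"bc")]:
    print(l,dep("top",u,v,q[v,u]),atz("top",u,v,.024)[:2] if l=="bc" else "")
E
```

```text
sq [ 0.5839 -0.1883  0.064 ] [ 0.5781 -0.181   0.064 ]
sd [0.5032 0.0869 0.06  ]
top sq 0.034 329 [ 0.5815 -0.1892  0.0548] [ 0.5855 -0.1915  0.0521] [0.0692 0.0683 0.0362]
top sq 0.05 224 [ 0.5822 -0.1901  0.0587] [ 0.5829 -0.1904  0.0602] [0.0595 0.0622 0.0202]
top sq 0.058 117 [ 0.5827 -0.1902  0.063 ] [ 0.5816 -0.1907  0.0642] [0.0426 0.0423 0.0122]
top sq 0.061 80 [ 0.5826 -0.1906  0.0646] [ 0.5814 -0.1916  0.0656] [0.0422 0.0344 0.0092]
top sd 0.034 133 [0.5035 0.0858 0.0587] [0.5061 0.0796 0.052 ] [0.0373 0.0494 0.034 ]
top sd 0.05 124 [0.5037 0.0864 0.0598] [0.5042 0.0872 0.0597] [0.0335 0.0333 0.0186]
top sd 0.058 82 [0.5032 0.0861 0.0623] [0.5036 0.0869 0.0635] [0.0277 0.0277 0.0109]
top sd 0.061 56 [0.5034 0.0869 0.0637] [0.5035 0.0868 0.065 ] [0.0273 0.0276 0.0079]
side sq 0.034 267 [ 0.5766 -0.1766  0.0498] [ 0.5806 -0.1771  0.0497] [0.0695 0.0521 0.0309]
side sq 0.05 132 [ 0.5784 -0.1806  0.0567] [ 0.5783 -0.181   0.0577] [0.05   0.0443 0.0151]
side sq 0.058 58 [ 0.5803 -0.1846  0.0607] [ 0.5831 -0.1862  0.0618] [0.0388 0.0339 0.0068]
side sq 0.061 24 [ 0.579  -0.1852  0.0623] [ 0.5809 -0.1856  0.0631] [0.0288 0.0317 0.0041]Traceback (most recent call last):
  File "<stdin>", line 11, in <module>
  File "h.py", line 9, in dep
    o,d=ray(n,u,v);return o+d*D
        ~~~^^^^^^^
  File "h.py", line 4, in ray
    c=calibration(n);R=cv2.Rodrigues(c["rvec"])[0];t=c["tvec"]
ValueError: time passes only in moves, steps and waits
```

```bash
sed -i 's/^def ray/C={n:calibration(n) for n in ("top","side")}\ncalibration=C.get\ndef ray/' h.py; python3 - <<'E'
from h import *
np.set_printoptions(precision=4,suppress=True)
z=np.load("side0.npz");d=z["d"];P=np.array([dep("side",j,i,d[i,j]) for i in range(222,252) for j in range(244,274) if d[i,j]>0])
for lo in(.034,.05,.058,.061):
    Q=P[(P[:,2]>lo)&(P[:,2]<.075)]
    if len(Q): print("side sd",lo,len(Q),Q.mean(0),(Q.max(0)+Q.min(0))/2,np.ptp(Q,0))
q=np.load("top0.npz")["d"]
for u,v,l in[(257,183,"ring"),(305,189,"big"),(298,231,"leaf"),(345,242,"tin"),(322,215,"cork"),(276,208,"dowel"),(238,160,"bc"),(376,180,"bc"),(363,266,"bc"),(226,248,"bc")]:
    print(l,dep("top",u,v,q[v,u]),atz("top",u,v,.024)[:2] if l=="bc" else "")
for a in [(278,153),(347,186),(262,274),(187,231)]: print("side bc",atz("side",*a,.024))
print("tri proj sq in side:",proj("side",[.5825,-.190,.064]),"sd side",proj("side",[.5034,.0868,.064]))
E
python3 - <<'E'
import cv2
s=cv2.imread("pics/side0.png");cv2.imwrite("pics/side_board.png",cv2.resize(s[140:285,175:360],None,fx=4,fy=4,interpolation=cv2.INTER_CUBIC))
E
```

```text
side sd 0.034 180 [0.4988 0.0983 0.0524] [0.5017 0.0939 0.0492] [0.0356 0.0333 0.0295]
side sd 0.05 118 [0.5    0.0958 0.0573] [0.5025 0.0938 0.057 ] [0.0338 0.0331 0.0138]
side sd 0.058 55 [0.5003 0.0935 0.0607] [0.5    0.0935 0.061 ] [0.0247 0.0256 0.0057]
side sd 0.061 21 [0.5004 0.0942 0.0624] [0.4986 0.0935 0.0625] [0.0208 0.0213 0.0028]
ring [0.625  0.0679 0.0641] 
big [ 0.6053 -0.0646  0.0624] 
leaf [ 0.4892 -0.0418  0.0634] 
tin [ 0.4559 -0.1704  0.0593] 
cork [ 0.5338 -0.1112  0.041 ] 
dowel [0.5532 0.0169 0.0721] 
bc [ 0.7049  0.1246 -0.0009] [0.6995 0.1226]
bc [ 0.636  -0.2756  0.0009] [ 0.6322 -0.2709]
bc [ 0.3887 -0.2235  0.0217] [ 0.3887 -0.2231]
bc [0.4027 0.0104 1.4078] [0.4491 0.1601]
side bc [ 0.6204 -0.2619  0.024 ]
side bc [ 0.3832 -0.2147  0.024 ]
side bc [0.4505 0.1742 0.024 ]
side bc [0.6853 0.1348 0.024 ]
tri proj sq in side: [[279.178  159.3841]] sd side [[259.0036 231.1992]]
```

View pics/side_board.png

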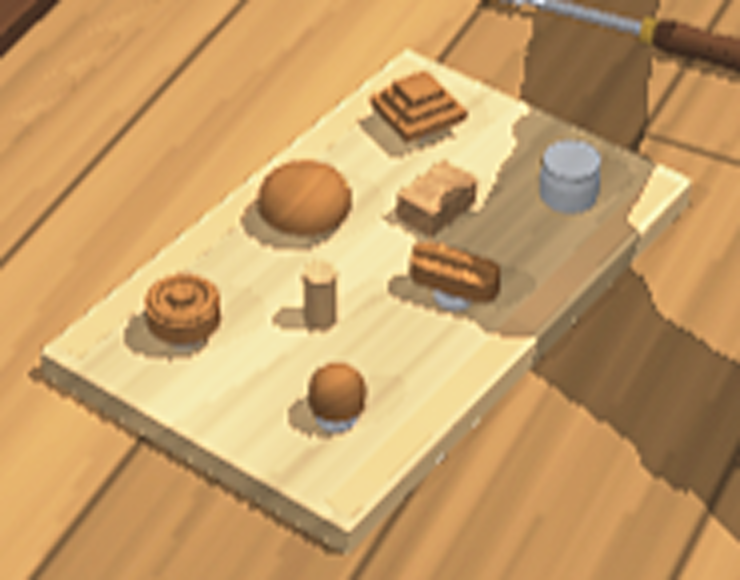

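The top and side cameras disagree by about 7 mm. I'll hover the closed fingertips above the square boss and use their known position to correct both.

```bash
python3 - <<'E'
from h import *
from scipy.spatial.transform import Rotation as Ro
np.set_printoptions(precision=4,suppress=True)
print("mallet",atz("top",460,178,.1)[:2])
env.grip(0.0,20)
s=env.get_state();print(s["opening"],env.nose_length)
p=np.array(s["tcp_pos"]);p[2]=.36
env.movel(p,velocity=.2)
q=[0,1,0,0]
env.reach([.581,-.187,.30],q)
env.movel([.581,-.187,.19],velocity=.15)
s=env.get_state();print(s["time"],s["tcp_pos"],s["orientation"],s["force"],s["qpos"])
for n in("top","side"):
    p,d=camera(n);np.savez(n+"1.npz",p=p,d=d);cv2.imwrite(f"pics/{n}1.png",p)
    u,v=proj(n,np.array(s["tcp_pos"])-[0,0,.0726])[0];print(n,u,v)
    u,v=int(u),int(v);cv2.imwrite(f"pics/{n}1c.png",cv2.resize(p[v-35:v+35,u-45:u+45],None,fx=8,fy=8,interpolation=cv2.INTER_CUBIC)); print("crop origin",u-45,v-35)
E
```

```text
mallet [ 0.6197 -0.4845]
1.895988558251728e-05 0.0726
4.0083 [ 0.5816 -0.1873  0.1909] [ 0.0002  1.     -0.0002  0.0008] [-0.18    0.1817  0.4631] [ 0.2935  0.4996 -0.1112  1.8068  0.0717  0.8376 -1.4233]
top 352.44532940706114 193.55860415415037
crop origin 307 158
side 279.41442975092235 144.48320102547265
crop origin 234 109
```

View pics/side1c.png

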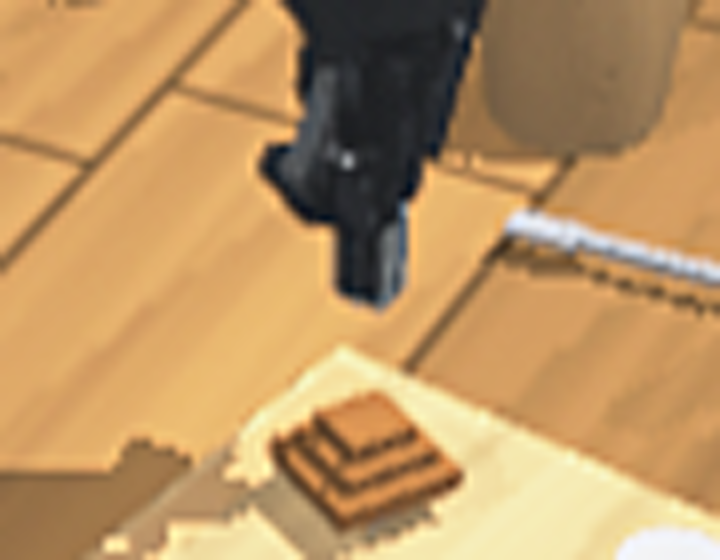

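View pics/top1.png

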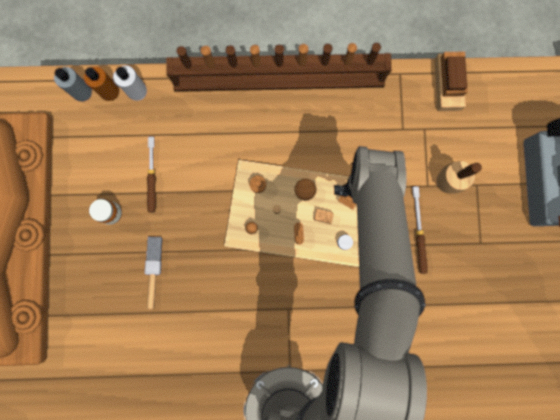

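The predicted tip position in the side image matches what I see to about 0.5 px, so the side camera is accurate. I'll use its estimate and check again close in.

```bash
python3 - <<'E'
from h import *
np.set_printoptions(precision=4,suppress=True)
env.movel([.579,-.183,.149],velocity=.1)
s=env.get_state();print(s["time"],s["tcp_pos"],s["force"])
tip=np.array(s["tcp_pos"])-[0,0,.0726]
p,d=camera("side");np.savez("side2.npz",p=p,d=d)
k=12;u0,v0=250,130;im=cv2.resize(p[v0:v0+46,u0:u0+60],None,fx=k,fy=k,interpolation=cv2.INTER_CUBIC)
for P,c in((tip,(255,255,0)),([.579,-.183,.064],(0,255,0))):
    u,v=proj("side",P)[0];cv2.circle(im,(int((u-u0+.5)*k),int((v-v0+.5)*k)),3,c,-1)
cv2.imwrite("pics/side2c.png",im)
E
```

```text
4.6667 [ 0.5792 -0.183   0.1491] [-0.3252  0.4171 -0.654 ]
```

View pics/side2c.png

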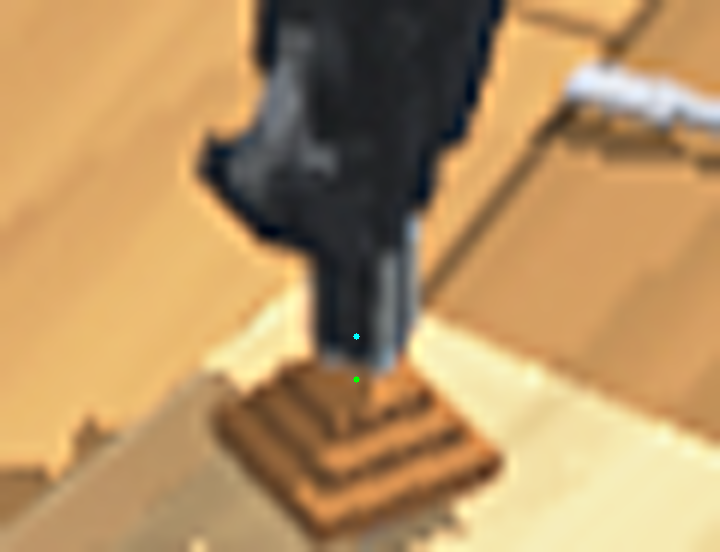

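```bash
cat >> h.py <<'E'
def st(l):
    s=env.get_state();print(l,"t%.2f"%s["time"],"tip z %.4f"%(s["tcp_pos"][2]-.0726),"xy",np.round(s["tcp_pos"][:2],4),"F",np.round(s["force"],2));return s
def press(x,y):
    env.dwell(.3)
    f=[]
    for i in range(6): f.append(env.get_state()["force"]); env.dwell(.05)
    f=np.array(f);b=f.mean(0);print("base",b,"sd",f.std(0))
    r=env.movel([x,y,.0726+.060],velocity=.008,stop_force=2.2);st(r)
    for i in range(3): env.dwell(.15);s=st("")
    return b,s
E
python3 - <<'E'
from h import *
b,s=press(.579,-.183)
E
```

```text
base [0.32856415 0.08741035 0.07175343] sd [0.23963578 0.27254706 0.54191861]
True t6.88 tip z 0.0622 xy [ 0.579 -0.183] F [ 0.98 -1.    2.5 ]
 t7.03 tip z 0.0622 xy [ 0.579  -0.1829] F [ 1.68 -1.36  2.15]
 t7.17 tip z 0.0621 xy [ 0.579 -0.183] F [ 1.97 -0.15  2.84]
 t7.33 tip z 0.0620 xy [ 0.5789 -0.183 ] F [ 1.98 -0.77  2.37]
```

Contact is at about 2.5 N and 1.8 mm deep. I'll go slightly deeper for margin, rest, and lift.

```bash
python3 - <<'E'
from h import *
env.movel([.579,-.183,.0726+.0613],velocity=.01)
for i in range(3): st("hold");env.dwell(.3)
st("hold")
env.movel([.579,-.183,.150],velocity=.04)
env.movel([.579,-.183,.21],velocity=.15)
env.dwell(.2);st("up")
x,y=.5005,.0925
env.movel([x,y,.21],velocity=.2)
env.movel([x,y,.151],velocity=.12)
s=st("dome");tip=np.array(s["tcp_pos"])-[0,0,.0726]
p,d=camera("side");np.savez("side3.npz",p=p,d=d);cv2.imwrite("pics/side3.png",p)
k=12;u0,v0=230,195;im=cv2.resize(p[v0:v0+50,u0:u0+60],None,fx=k,fy=k,interpolation=cv2.INTER_CUBIC)
for P,c in((tip,(255,255,0)),([x,y,.064],(0,255,0))):
    u,v=proj("side",P)[0];cv2.circle(im,(int((u-u0+.5)*k),int((v-v0+.5)*k)),3,c,-1)
cv2.imwrite("pics/side3c.png",im)
E
```

```text
hold t7.58 tip z 0.0613 xy [ 0.579 -0.183] F [ 1.02 -0.58  3.6 ]
hold t7.88 tip z 0.0613 xy [ 0.579 -0.183] F [ 1.75 -0.16  3.88]
hold t8.18 tip z 0.0613 xy [ 0.5789 -0.183 ] F [ 1.54 -0.28  3.21]
hold t8.47 tip z 0.0613 xy [ 0.5789 -0.183 ] F [0.22 0.9  3.38]
up t9.78 tip z 0.1361 xy [ 0.5783 -0.1828] F [-0.32 -0.14 -0.66]
dome t12.00 tip z 0.0786 xy [0.5008 0.0924] F [-0.49  0.84 -0.42]
```

View pics/side3c.png

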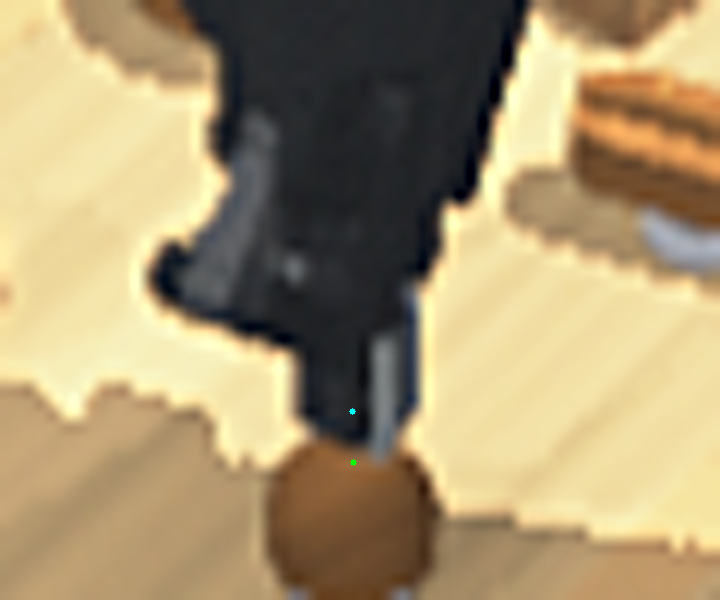

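View pics/side3.png

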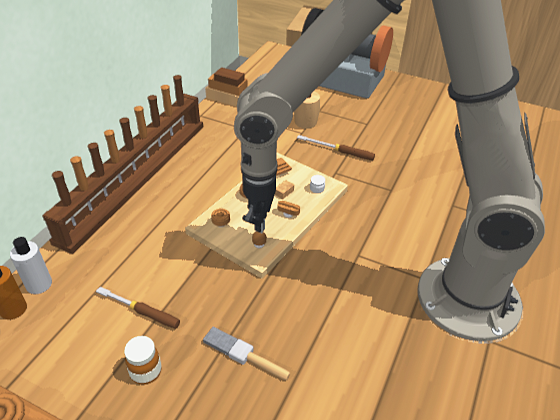

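The tip is centred over the small dome, with the dome top at about (259,233) in the side view. The dome's silhouette agrees to within about 0.5 px, so I'll press.

```bash
python3 - <<'E'
from h import *
x,y=.5005,.0925
env.movel([x,y,.0726+.067],velocity=.05)
env.dwell(.3)
print(env.movel([x,y,.0726+.0613],velocity=.008,stop_force=4.0))
for i in range(4): st("hold");env.dwell(.3)
E
```

```text
False
hold t13.58 tip z 0.0614 xy [0.5006 0.0925] F [0.21 0.3  3.48]
hold t13.88 tip z 0.0613 xy [0.5006 0.0925] F [ 0.25 -0.47  3.48]
hold t14.18 tip z 0.0613 xy [0.5005 0.0925] F [-0.06 -1.02  2.29]
hold t14.48 tip z 0.0613 xy [0.5006 0.0925] F [-0.42  0.13  3.74]
```

```bash
python3 - <<'E'
from h import *
x,y=.5005,.0925
st("end");env.movel([x,y,.150],velocity=.04)
env.movel([x,y,.36],velocity=.2)
env.reach([.304,-.50,.36],[0,1,0,0])
env.dwell(.3);st("clear")
a,_=camera("top");b,_=camera("side")
cv2.imwrite("pics/end.png",np.vstack([cv2.resize(a[140:290,90:490],(800,300)),cv2.resize(b[130:280,90:490],(800,300))]))
E
```

```text
end t14.78 tip z 0.0613 xy [0.5006 0.0925] F [-0.56  0.43  3.01]
clear t19.07 tip z 0.2874 xy [ 0.3043 -0.4998] F [-0.08 -0.19  0.08]
```

View pics/end.png

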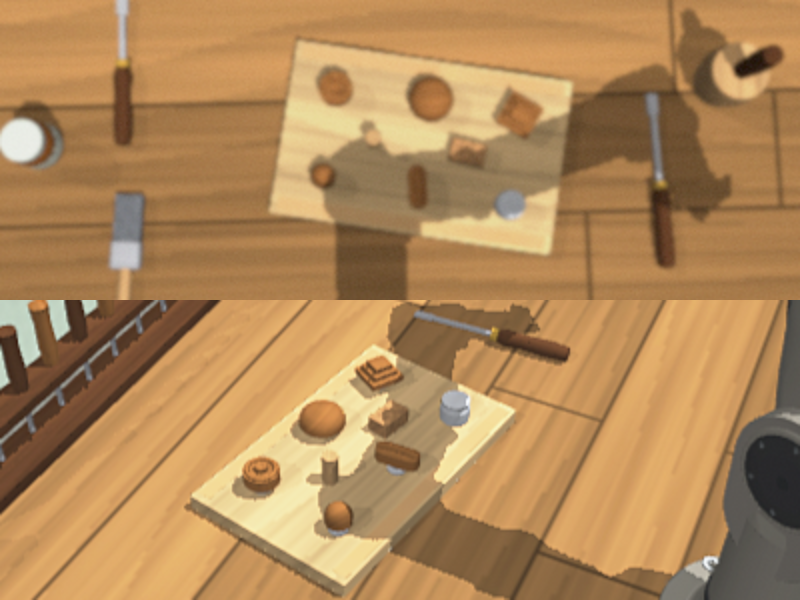

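Both bosses are back up and everything stands as before: square at (518,112) in the top half of the picture, small dome at (322,174). The arm is clear.

```bash
python3 -c "
from cell import job
job.job_done()"
```

```text
the job is handed in; nothing more can be done
```

I touched the stepped square boss first and then the small dome, with the closed fingertips, and handed the job in with the arm clear.

| Boss | Depth pressed | Force | Rest |
|---|---|---|---|
| Square | about 1.8 mm for 0.5 s, then 2.7 mm | about 2.5 N, then 3.5 N | about 1.5 s of contact in all |
| Small dome | about 2.7 mm | about 3.2 N | about 1.2 s |

- **Final check:** the last pictures show both bosses back up and the other bosses, tin, dowel, cork and tools where they were, as far as they are in view. Force on the tool was about zero, and the robot's clock read about 19 s.
- **Camera disagreement:** the top and side cameras differed by about 7 mm, more than the stated 2 mm. I used the side camera because it matched the arm's known fingertip position to about half a pixel.
- **Depth and force:** depths are fingertip heights measured against the stated 64 mm tops. The force readings fit the spring figures, with noise of about 0.5 N.

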